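# Close the ingot mould and hold the pouring hopper over its mouth

## Robot

A 6-joint arm with a two-finger parallel gripper is mounted at the origin on the work surface. World frame = base frame: x ahead of the robot, y to its left, z up, the work surface at z = 0. Lengths are in mm, angles in rad, forces in N, time in s.
With the tool pointing down it reaches from about 350 to 975 mm from the base axis. Payload 7.1 kg.
Tool frame: the origin (TCP) lies midway between the tips of the shut fingers; the grasp point (between the pads) lies 19 mm behind it; z points along the fingers, y is the line along which they close (so a half turn about z gives the same grasp; the last joint's range is limited). The gripper opens to 88 mm and grips with 3 to 60 N. Pads are 20 mm wide; open, the fingers measure 115 mm over their backs; the gripper's body (75 mm by 178 mm) begins 61 mm behind the grasp point.
Start: joints at [1.169, 0.423, 1.63, -0, 1.089, -0.019], TCP at [233.417, 579.76, 222.675] pointing down, gripper open.
Joint ranges: [-3, 3], [-0.9, 2.11], [0.09, 2.58], [-1.31, 4.45], [0.11, 2.69], [-2.54, 2.54]. Speed limits (rad/s): [2.39, 2.39, 3.01, 3.14, 3.14, 3.14].

## Interface

Orientations are given as a rotation vector (axis times angle).
In Python, from workcell import ctrl gives the robot as it stands. The module is installed in compiled form; this text tells all that it offers.
- The arm moves only by the tool apply_moves, never from a script. Its argument "targets" is a list of rows, each a list of 3 entries, a list of its own where there are three numbers: the opening, from -1 (shut) to 1 (fully open), then the shift along the tool's x, y, z normalised to -1 to 1, where 1 is 5 cm, then the turn, a rotation vector about the tool's x, y, z normalised to -1 to 1, where 1 is 90 degrees. In form: [[jaw, [x, y, z], [wx, wy, wz]], ...]. A call has 1 to 8 rows; each row shifts and turns the commanded pose from where the row before left it, along the tool's axes as they then stand; what a row does not reach is not made up. A row lasts 1/8 s, in which the tool goes at most 62.5 mm and 10.7 degrees, less where a joint would pass 70% of its speed; a pose out of reach is approached as far as the arm can. A call with a number of a shift or a turn outside -1 to 1 is refused whole. A call with a gripper value outside its range is refused whole. The fingers move at their own pace and stop on an object; the grip force is fixed at half the most. Time passes only in rows, so rows that do not move let the fingers close. It gives the time, the measured TCP pose, the force, the opening and the grip force at its end, in the units of the state.
- ctrl.get_obs(): the state, without advancing time (a new reading comes with each control period).
- ctrl.get_image(name): name is "scene" or "top"; returns a dict with "pixels" (420x560x3 uint8, blue, green, red), "camera_matrix" (3x3 intrinsics, pixels), "view" (4x4, takes a point from world to camera coordinates). Camera axes: x right, y down, z forward; pixel columns grow to the right and rows downward; lengths in mm; the calibration is good to about 2 mm. A picture is of the moment at which its call begins. There is no depth.
- ctrl.close_job(): hands the job in; it is judged then, once.
Trained networks look in the newest picture that a camera, given by its name, has taken for a name from the list of things; names that differ only in an ending like _2 or _b are one class to them, and where a whole thing is asked for, a point or a joint stands for the part that bears it (a point fixed in the world has none). Each returns a list of dicts, best first, with "score" (0 to 1); they miss things now and then, are a little off and sometimes report something else, mostly with a low value. They report only what shows in the picture. A call takes as long as a camera call. They do not tell look-alikes from the thing itself.
- ctrl.masks_of(label, camera): "region" (420x560 bool, what is visible of it) and "bbox" ([left, top, right, bottom] in pixels, round what is visible of it).
- ctrl.pinpoint(label, camera): "xy" ([column, row] in pixels: a listed point, or the origin of a listed thing).
The state is a dict: "t": time; "qpos": joint angles; "qvel": joint speeds; "joint_torque": joint torques, N m; "ee_pos": TCP position; "orientation": TCP orientation; "ft_force": force on the tool from outside, world axes, zero at the start; "moment": the same for the moment, N m; "width": finger opening in mm; "grasp_force": force on a finger pad.
Only numpy, scipy, OpenCV 4.12 (cv2) and the standard library are available. Lean on these libraries where they do the work, as an engineer would, in place of code of your own. Each camera call takes 0.05 s, during which the arm holds its last target. There are 200 camera calls.

## Task

Get the two-part ingot mould ready for pouring: first slide the loose half along its channel until it butts flush against the fixed half with no gap. Then lift the steel hopper out of its wooden rest, carry it across well clear of the doming punches that stand in the way, and finish while still holding it upright, with the spout hovering about a centimetre above the middle of the mould's mouth, its long side in line with the mouth's long side. The hopper must not touch the mould, nothing may touch the punches or their block, and the jar, steel block and hammer stay where they are.

Things in the scene. Friction and masses are not known exactly. Their poses are not given: they have to be found in the camera images.
- carriage: Fixed dark steel carriage with the fixed aluminium mould half on it. Origin: on the bench under the seam plane, mid-width. +y: closing direction. Base 84 mm (x), y -115 to 50, top z 12. Fixed half 60 mm (x), y 0 to 35, z 12 to 82; its y = 0 face is the seam. Side rails 8 mm wide, top z 20, inner faces x = -33 and 33, form the channel. Left or right of the punches.
- loose_half: Loose aluminium half, 0.3 to 0.5 kg, 60 (x) by 35 (y) by 70 mm tall, on the carriage base (3 mm play each side in the channel), 15 to 45 mm short of the fixed half on its -y side. Origin: centre of underside; seam face +y, with half the mouth cut in its top edge. Closed: origin at y = -17.5 mm in the carriage frame. Slides with ordinary friction, stays where left.
- mouth (a point): Middle of the pouring mouth, on the seam, level with the mould's top (82 mm above the bench). When closed, the mouth is an oblong opening 42 mm (carriage x) by 22 mm (y, 11 mm in each half), 20 mm deep. Axes are the carriage's.
- hopper: Loose open-topped steel hopper, 0.2 to 0.3 kg: box 60 (x) by 40 mm (y), flat upright walls, z 25 to 70 mm; below it a flat spout 26 (x) by 9 (y), 25 mm long. Origin: centre of the spout's lower end. Its box sits on the rest, spout in the slot, origin 10 mm above the bench. Grip across the 40 mm width; lifts straight out.
- rest: Fixed wooden rest for the hopper, 90 mm (x) by 74 mm (y), top at 35 mm; a slot 24 mm wide and 29 mm deep runs along x through its middle. Origin: centre of its underside. Stands on the other side of the punches from the carriage.
- punches: Fixed dark wooden block, 200 mm (x) by 60 mm (y) by 50 mm, with twelve upright ball-headed steel doming punches, the tallest up to 115 mm above the bench. Origin: centre of its underside. Stands between the rest and the carriage.
- jar: Loose small amber jar with a white cap, 50 mm diameter, 65 mm tall, upright. Origin: centre of its underside. Leave alone.
- bench_block: Loose flat steel bench block, 70 by 70 by 25 mm. Origin: centre of its underside. Leave alone.
- hammer: Loose hammer, 220 mm long, lying on the bench. Its x axis runs from handle to head. Leave alone.
Mind the look-alikes: they are no part of the job. Leave any turquoise or yellow look-alike of the loose_half alone.

How it is judged:
By the outcome, as a careful person would: the job done as asked, in the order asked, and still so for the second after the job is handed in, while the arm keeps its last pose, push and grip.
It also fails if it takes over 61 s, if anything falls off the work surface, if the arm or the gripper's body presses on something with over 40 N, if the wrist force passes 120 N, or if a joint passes its speed limit or range.

## Working session

There is one attempt and no reset: what is moved stays moved. The work goes in short steps, Python scripts to look and compute and a tool call to move; the robot and the scene stay as the last step left them, time stands still between calls to the robot, and variables do not carry over. Pictures are saved under pics/ and viewed, at most 10 in all, crops included, and the job is handed in when it is done.

Besides the shell and the picture viewer there is one more tool, called as a command line: name --argument value ..., lists and objects as JSON in quotes. apply_moves: Moves the arm, as the interface text tells. Scaled input: -1 to 1 covers 5 cm each way for a shift and 90 degrees each way for a turn. Its arguments: {"type":"object","properties":{"targets":{"type":"array"}},"required":["targets"]}

```bash
mkdir -p pics; cat > h.py <<'E'
import numpy as np, cv2
from workcell import ctrl
def cam(n):
    d=ctrl.get_image(n); return d["pixels"],np.array(d["camera_matrix"]),np.array(d["view"])
def ray(px,K,V,z):
    R,t=V[:3,:3],V[:3,3]; c=-R.T@t
    d=R.T@np.linalg.inv(K)@np.array([px[0],px[1],1.]); return c+d*(z-c[2])/d[2]
def proj(p,K,V):
    q=K@(V[:3,:3]@np.array(p)+V[:3,3]); return q[:2]/q[2]
E
python3 - <<'E'
from h import *
for n in("top","scene"):
    im,K,V=cam(n); cv2.imwrite(f"pics/{n}0.png",im)
    print(n,(-V[:3,:3].T@V[:3,3]).round(), V[2,:3].round(2))
    for l,z in [("carriage",0),("loose_half",12),("mouth",82),("hopper",10),("rest",0),("punches",0),("jar",0),("bench_block",0),("hammer",0)]:
        for r in ctrl.pinpoint(l,n)[:3]: print(l,round(r["score"],2),np.round(r["xy"]),ray(r["xy"],K,V,z).round())
o=ctrl.get_obs();print(o["t"],o["orientation"],o["ee_pos"],o["width"])
E
```

```text
top [383. -11. 844.] [ 0.22 -0.02 -0.98]
carriage 0.79 [132. 261.] [499. 292.   0.]
loose_half 0.92 [170. 334.] [346. 215.  12.]
loose_half 0.9 [152. 268.] [480. 246.  12.]
loose_half 0.77 [207. 205.] [602. 128.  12.]
mouth 0.59 [117. 259.] [495. 290.  82.]
mouth 0.52 [135. 261.] [488. 257.  82.]
hopper 0.85 [409. 224.] [ 523. -289.   10.]
rest 0.55 [405. 231.] [ 510. -282.    0.]
punches 0.76 [279. 246.] [504. -15.   0.]
punches 0.38 [406. 229.] [ 515. -285.    0.]
jar 0.84 [259. 145.] [732.   9.   0.]
bench_block 0.76 [323. 147.] [ 713. -133.    0.]
hammer 0.59 [169. 146.] [746. 208.   0.]
scene [1179. -337. 1020.] [-0.53  0.26 -0.81]
carriage 0.64 [384. 163.] [489. 292.   0.]
loose_half 0.96 [372. 166.] [492. 252.  12.]
loose_half 0.69 [354. 220.] [613. 125.  12.]
loose_half 0.58 [331. 137.] [357. 214.  12.]
mouth 0.86 [386. 143.] [493. 281.  82.]
hopper 0.77 [171. 258.] [ 508. -290.   10.]
rest 0.65 [175. 257.] [ 504. -280.    0.]
punches 0.8 [278. 213.] [503. -19.   0.]
jar 0.79 [334. 282.] [727.   4.   0.]
hammer 0.85 [420. 254.] [755. 212.   0.]
1.0 [5.97602765e-01 3.08418655e+00 4.19363513e-05] [233.43914261 579.76340693 222.70700483] 87.94271871260499
```

View pics/top0.png

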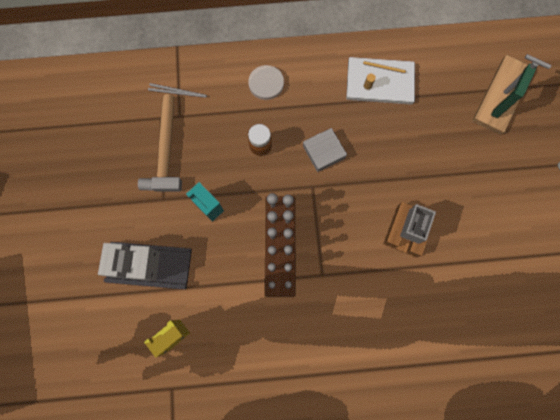

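View pics/scene0.png

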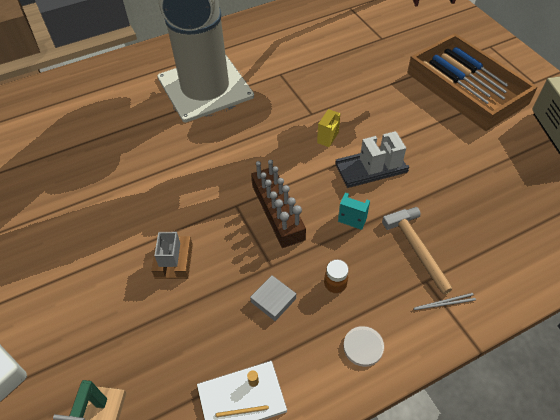

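```bash
python3 - <<'E'
from h import *
t=cv2.imread("pics/top0.png");s=cv2.imread("pics/scene0.png")
c=np.zeros((600,800,3),np.uint8)
def put(im,x0,y0,w,h,X,Y,f):
    r=cv2.resize(im[y0:y0+h,x0:x0+w],None,fx=f,fy=f,interpolation=cv2.INTER_CUBIC); r=np.clip(r*1.6,0,255).astype(np.uint8)
    for k in range(0,w,10): cv2.line(r,(int((k+.5)*f),0),(int((k+.5)*f),6),(0,255,255),1);cv2.putText(r,str(x0+k),(int(k*f),16),0,.35,(0,255,255),1)
    for k in range(0,h,10): cv2.line(r,(0,int((k+.5)*f)),(6,int((k+.5)*f)),(0,255,255),1);cv2.putText(r,str(y0+k),(8,int((k+.5)*f)+4),0,.35,(0,255,255),1)
    c[Y:Y+r.shape[0],X:X+r.shape[1]]=r
put(t,95,235,100,60,0,0,5);put(t,380,200,60,60,500,0,5)
put(s,330,125,85,60,0,300,5);put(s,145,225,60,60,500,300,5)
cv2.imwrite("pics/crop0.png",c)
E
```

```text
(no output)
```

View pics/crop0.png

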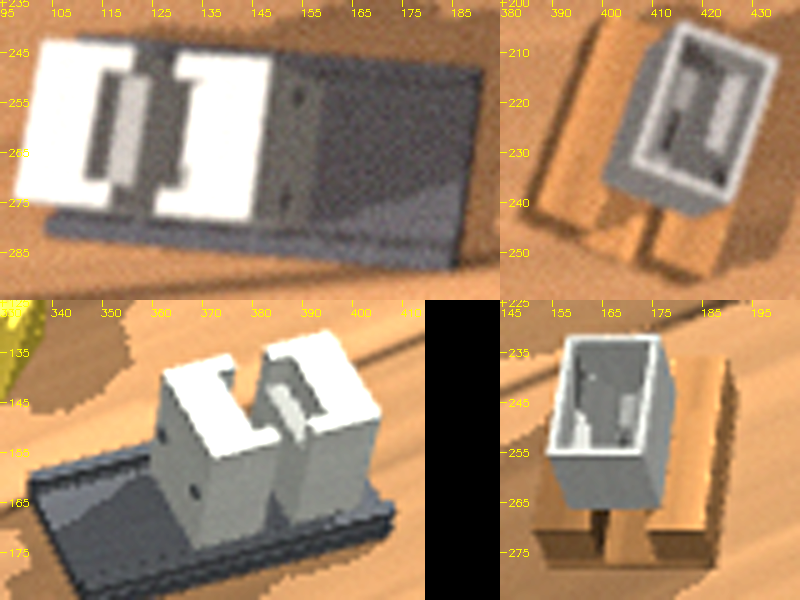

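```bash
cat > fit.py <<'E'
from h import *
from scipy.optimize import least_squares
C={n:cam(n)[1:] for n in("top","scene")}
def fit(obs,x0):
    def pt(q,p):
        c,s=np.cos(q[2]),np.sin(q[2]); return [q[0]+c*p[0]-s*p[1],q[1]+s*p[0]+c*p[1],p[2]]
    f=lambda q:np.concatenate([proj(pt(q,p),*C[n])-np.array(o) for n,o,p in obs])
    r=least_squares(f,x0,x_scale=[1,1,.01],loss="soft_l1"); return r.x,f(r.x).reshape(-1,2)
def off(n,X,Y,x0,y0,ox=0,oy=0): return (x0+(X-ox)/5-.5,y0+(Y-oy)/5-.5)
E
python3 - <<'E'
from fit import *
T=lambda X,Y:off(0,X,Y,95,235); S=lambda X,Y:off(0,X,Y,330,125,0,300)
TH=lambda X,Y:off(0,X,Y,380,200,500,0); SH=lambda X,Y:off(0,X,Y,145,225,500,300)
# carriage: world yaw ~0: +x image-up, +y image-left
fx_t=[("top",T(42,40),(30,35,82)),("top",T(137,45),(30,0,82)),("top",T(13,194),(-30,35,82)),("top",T(108,207),(-30,0,82))]
fx_s=[("scene",S(381,413),(30,35,82)),("scene",S(308,440),(30,0,82)),("scene",S(330,332),(-30,35,82)),("scene",S(265,347),(-30,0,82))]
lo_t=[("top",T(178,52),(30,17.5,82)),("top",T(272,57),(30,-17.5,82)),("top",T(253,222),(-30,-17.5,82)),("top",T(153,214),(-30,17.5,82))]
lo_s=[("scene",S(162,372),(-30,-17.5,82)),("scene",S(230,357),(-30,17.5,82)),("scene",S(282,432),(30,17.5,82)),("scene",S(213,458),(30,-17.5,82))]
ba=[("top",T(483,70),(42,-115,12)),("top",T(458,268),(-42,-115,12))]
ho_t=[("top",TH(682,24),(30,20,80)),("top",TH(777,62),(30,-20,80)),("top",TH(727,200),(-30,-20,80)),("top",TH(633,162),(-30,20,80))]
ho_s=[("scene",SH(567,336),(-30,-20,80)),("scene",SH(658,336),(-30,20,80)),("scene",SH(637,455),(30,20,80)),("scene",SH(549,453),(30,-20,80))]
for nm,o,x0 in [("fixed",fx_t+fx_s+ba,[495,290,0]),("fixed t",fx_t+ba,[495,290,0]),("fixed s",fx_s,[495,290,0]),
 ("loose",lo_t+lo_s,[490,250,0]),("loose t",lo_t,[490,250,0]),("loose s",lo_s,[490,250,0]),
 ("hop",ho_t+ho_s,[515,-290,0]),("hop t",ho_t,[515,-290,0]),("hop s",ho_s,[515,-290,0])]:
    q,r=fit(o,x0); print(nm,q.round(3),np.abs(r).max(1).round(1))
E
```

```text
fixed [ 4.92827e+02  2.86557e+02 -1.78000e-01] [0.8 0.2 0.7 0.4 0.5 1.6 0.3 0.2 0.8 0.8]
fixed t [ 4.92801e+02  2.86900e+02 -1.75000e-01] [0.5 0.2 0.7 0.3 0.9 0.8]
fixed s [ 4.93032e+02  2.85249e+02 -2.02000e-01] [1.  1.3 0.1 0.3]
loose [ 4.85780e+02  2.52366e+02 -1.48000e-01] [0.3 0.3 0.7 0.8 0.4 0.9 1.2 0.4]
loose t [ 4.85688e+02  2.52563e+02 -1.51000e-01] [0.3 0.4 0.7 0.7]
loose s [ 4.86283e+02  2.51855e+02 -1.46000e-01] [0.1 0.7 1.4 0.3]
hop [ 5.13490e+02 -2.90115e+02 -4.90000e-01] [0.7 0.9 1.  0.2 0.5 0.6 1.1 0.4]
hop t [ 5.13096e+02 -2.89072e+02 -4.94000e-01] [0.5 0.5 0.6 0.7]
hop s [ 5.13966e+02 -2.91233e+02 -4.93000e-01] [0.1 0.2 0.6 0.9]
```

```bash
cat > plan.py <<'E'
import sys
from h import *
from scipy.spatial.transform import Rotation as Ro
def plan(x,y,z,a):  # a: tool-y angle deg
    o=ctrl.get_obs(); R=Ro.from_rotvec(o["orientation"]).as_matrix()
    a=np.radians(a); ty=np.array([np.cos(a),np.sin(a),0]); tz=np.array([0,0,-1.]); T=np.c_[np.cross(ty,tz),ty,tz]
    d=np.array([x,y,z])-o["ee_pos"]
    print("t",round(o["t"],2),"pos",o["ee_pos"].round(1),"ang",np.degrees(np.arctan2(R[1,1],R[0,1])).round(2),"q",np.round(o["qpos"],2),"F",np.round(o["ft_force"],1))
    print("shift/50 before turn",(R.T@d/50).round(3)," after turn",(T.T@d/50).round(3)," turn/90",(Ro.from_matrix(R.T@T).as_rotvec()/(np.pi/2)).round(4))
if __name__=="__main__": plan(*map(float,sys.argv[1:]))
E
python3 plan.py 477.6 198 222 80.2
```

```text
t 1.1 pos [233.4 579.7 222.7] ang 68.06 q [ 1.17  0.42  1.63  0.    1.09 -0.02] F [-0.3 -0.6  0.3]
shift/50 before turn [-7.382 -5.258  0.014]  after turn [-6.111 -6.692  0.014]  turn/90 [-0.     -0.     -0.1348]
```

apply_moves --targets '[[-1, [0, 0, 0], [0, 0, -0.0674]], [-1, [0, 0, 0], [0, 0, -0.0674]], [-1, [-0.61, -0.67, 0], [0, 0, 0]], [-1, [-0.61, -0.67, 0], [0, 0, 0]], [-1, [-0.61, -0.67, 0], [0, 0, 0]], [-1, [-0.61, -0.67, 0], [0, 0, 0]], [-1, [-0.61, -0.67, 0], [0, 0, 0]], [-1, [-0.61, -0.67, 0], [0, 0, 0]]]'

```text
t: 2.1
ee_pos: [380.2, 349.4, 222.9]
orientation: [0.268, 3.13, 0.001]
ft_force: [0.4, -0.0, 0.4]
width: 11.3
grasp_force: 0.0
```

apply_moves --targets '[[-1, [-0.61, -0.67, 0], [0, 0, 0]], [-1, [-0.61, -0.67, 0], [0, 0, 0]], [-1, [-0.61, -0.67, 0], [0, 0, 0]], [-1, [-0.61, -0.67, 0], [0, 0, 0]], [-1, [0, 0, 0.8], [0, 0, 0]], [-1, [0, 0, 0.8], [0, 0, 0]], [-1, [0, 0, 0], [0, 0, 0]]]'

```text
t: 2.98
ee_pos: [475.0, 196.8, 140.5]
orientation: [-0.268, -3.125, 0.004]
ft_force: [-0.7, 0.0, -0.1]
width: 0.6
grasp_force: 0.0
```

```bash
python3 plan.py 477.6 198 26 80.2; python3 - <<'E'
from h import *
t=cam("top")[0];s=cam("scene")[0]
a=cv2.resize(t[190:310,70:230],None,fx=4,fy=4,interpolation=cv2.INTER_CUBIC)[:300*2]
b=cv2.resize(s[100:200,300:433],None,fx=3,fy=3)
cv2.imwrite("pics/p1.png",np.clip(a*1.5,0,255))
E
```

```text
t 2.98 pos [475.  196.8 140.5] ang 80.18 q [ 0.37  0.38  1.93 -0.    0.84 -1.03] F [-0.7  0.  -0.1]
shift/50 before turn [-0.058  0.039  2.29 ]  after turn [-0.047  0.032  2.29 ]  turn/90 [-0.0019 -0.0032 -0.0002][ WARN:0@1.886] global loadsave.cpp:1063 imwrite_ Unsupported depth image for selected encoder is fallbacked to CV_8U.
```

View pics/p1.png

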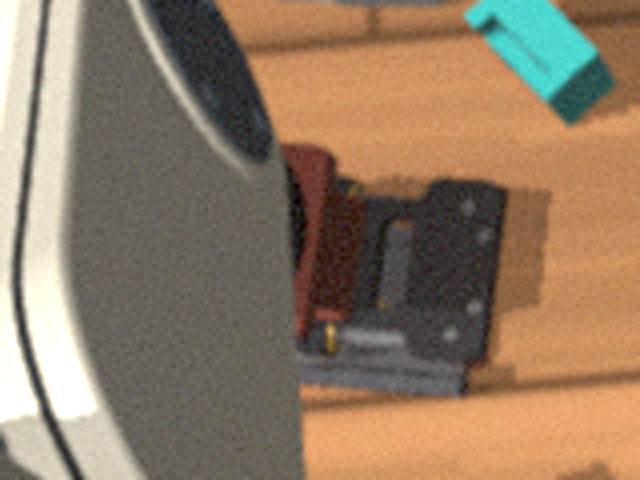

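apply_moves --targets '[[-1, [-0.05, 0.02, 0.8], [0, 0, 0]], [-1, [0, 0, 0.8], [0, 0, 0]], [-1, [0, 0, 0.4], [0, 0, 0]], [-1, [0, 0, 0.24], [0, 0, 0]], [-1, [0, 0, 0], [0, 0, 0]], [-1, [0, 0, 0], [0, 0, 0]]]'

```text
t: 3.82
ee_pos: [480.5, 198.7, 31.9]
orientation: [0.268, 3.128, 0.001]
ft_force: [-0.1, -0.4, 0.8]
width: 0.7
grasp_force: 0.0
```

apply_moves --targets '[[-1, [0.07, 0.1, 0.06], [0, 0, 0]], [-1, [0, 0.1, 0], [0, 0, 0]], [-1, [0, 0.1, 0], [0, 0, 0]], [-1, [0, 0.08, 0], [0, 0, 0]], [-1, [0, 0.06, 0], [0, 0, 0]], [-1, [0, 0.06, 0], [0, 0, 0]], [-1, [0, 0.06, 0], [0, 0, 0]], [-1, [0, 0, 0], [0, 0, 0]]]'

```text
t: 4.82
ee_pos: [480.8, 226.6, 27.6]
orientation: [-0.268, -3.13, 0.0]
ft_force: [0.3, -0.8, 0.3]
width: 0.6
grasp_force: 0.5
```

```bash
python3 plan.py 485.7 243.7 30 80.2
```

```text
t 4.83 pos [480.8 226.6  27.6] ang 80.2 q [ 0.42  0.6   1.93 -0.    0.61 -0.98] F [ 0.3 -0.8  0.3]
shift/50 before turn [-0.038  0.354 -0.048]  after turn [-0.038  0.354 -0.048]  turn/90 [-0.0001 -0.0001  0.0001]
```

apply_moves --targets '[[-1, [0, 0.05, 0], [0, 0, 0]], [-1, [0, 0.05, 0], [0, 0, 0]], [-1, [0, 0.04, 0], [0, 0, 0]], [-1, [0, 0, 0], [0, 0, 0]]]'

```text
t: 5.32
ee_pos: [482.1, 233.6, 27.6]
orientation: [0.268, 3.13, 0.0]
ft_force: [-1.5, -2.0, 0.6]
width: -0.1
grasp_force: 1.0
```

apply_moves --targets '[[-1, [0, 0.04, 0], [0, 0, 0]], [-1, [0, 0.03, 0], [0, 0, 0]], [-1, [0, 0, 0], [0, 0, 0]]]'

```text
t: 5.7
ee_pos: [482.7, 237.0, 27.6]
orientation: [0.268, 3.13, 0.0]
ft_force: [-0.3, -1.8, 0.3]
width: 0.2
grasp_force: 0.9
```

```bash
python3 - <<'E'
from h import *
s=cam("scene")[0]
cv2.imwrite("pics/p2.png",cv2.resize(s[100:200,320:440],None,fx=6,fy=6,interpolation=cv2.INTER_CUBIC))
E
```

```text
(no output)
```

View pics/p2.png

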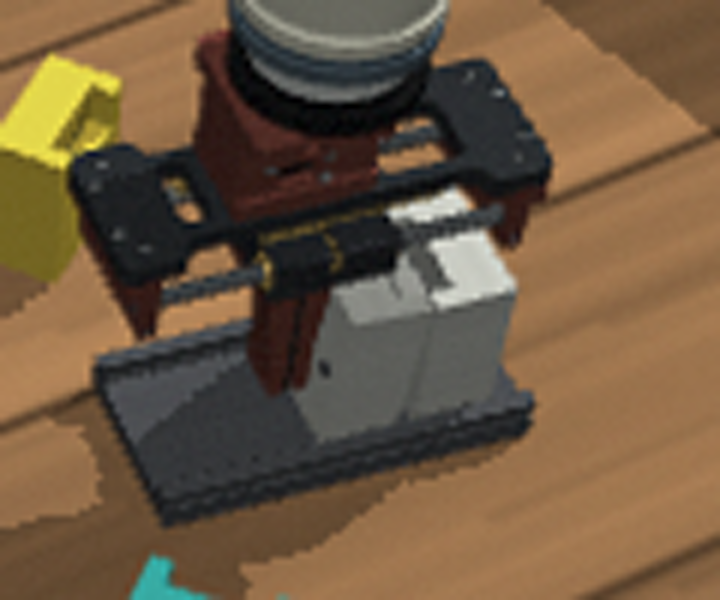

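The crop shows the finger pushing the loose half, with only a thin seam line left near (410, 370) in the crop. I'll keep pushing until the force rises.

apply_moves --targets '[[-1, [0, 0.03, 0], [0, 0, 0]], [-1, [0, 0.02, 0], [0, 0, 0]], [-1, [0, 0, 0], [0, 0, 0]]]'

```text
t: 6.12
ee_pos: [482.8, 238.8, 27.6]
orientation: [-0.268, -3.13, 0.001]
ft_force: [-0.5, -6.1, 1.3]
width: 0.4
grasp_force: 3.1
```

apply_moves --targets '[[-1, [0, 0.02, 0], [0, 0, 0]], [-1, [0, 0, 0], [0, 0, 0]]]'

```text
t: 6.38
ee_pos: [482.7, 238.9, 27.6]
orientation: [-0.268, -3.129, 0.003]
ft_force: [-0.6, -11.9, 4.9]
width: 0.4
grasp_force: 5.8
```

apply_moves --targets '[[-1, [0, 0.02, 0], [0, 0, 0]], [-1, [0, 0, 0], [0, 0, 0]], [-1, [0, 0, 0], [0, 0, 0]]]'

```text
t: 6.75
ee_pos: [482.7, 239.0, 27.6]
orientation: [-0.268, -3.128, 0.005]
ft_force: [-0.1, -16.8, 6.0]
width: 0.3
grasp_force: 8.6
```

```bash
python3 - <<'E'
from h import *
s=cam("scene")[0]
cv2.imwrite("pics/p3.png",cv2.resize(s[120:180,360:420],None,fx=9,fy=9,interpolation=cv2.INTER_CUBIC))
E
```

```text
(no output)
```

View pics/p3.png

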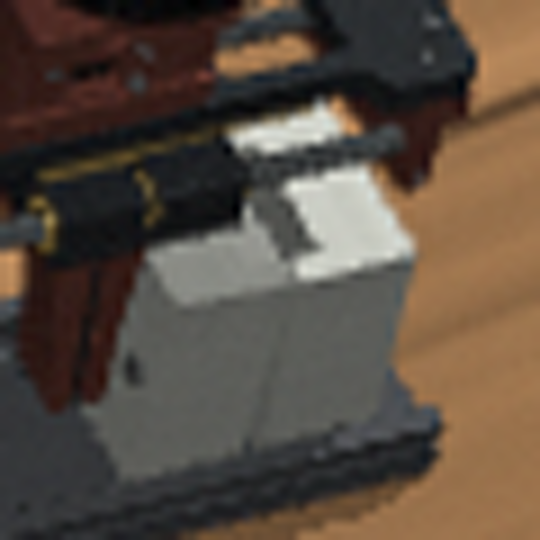

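apply_moves --targets '[[-1, [0, -0.1, 0], [0, 0, 0]], [-1, [0, -0.5, 0], [0, 0, 0]], [-1, [0, 0, -1], [0, 0, 0]], [-1, [0, 0, -1], [0, 0, 0]], [-1, [0, 0, -1], [0, 0, 0]], [-1, [0, 0, -1], [0, 0, 0]], [-1, [0, 0, 0], [0, 0, 0]], [-1, [0, 0, 0], [0, 0, 0]]]'

```text
t: 7.8
ee_pos: [478.1, 211.9, 227.4]
orientation: [0.268, 3.13, 0.001]
ft_force: [-0.1, -0.7, -1.3]
width: 0.7
grasp_force: 0.0
```

```bash
python3 plan.py 513.5 -290.1 225 61.9
```

```text
t 7.8 pos [478.1 211.9 227.4] ang 80.21 q [ 0.39  0.27  1.85  0.    1.02 -1.01] F [-0.1 -0.7 -1.3]
shift/50 before turn [-2.404 -9.773  0.043]  after turn [-5.353 -8.523  0.047]  turn/90 [3.000e-04 1.000e-04 2.034e-01]
```

apply_moves --targets '[[1, [-0.2185, -0.888, 0], [0, 0, 0]], [1, [-0.2185, -0.888, 0], [0, 0, 0]], [1, [-0.2185, -0.888, 0], [0, 0, 0]], [1, [-0.2185, -0.888, 0], [0, 0, 0]], [1, [-0.2185, -0.888, 0], [0, 0, 0]], [1, [-0.2185, -0.888, 0], [0, 0, 0]], [1, [-0.2185, -0.888, 0], [0, 0, 0]], [1, [-0.2185, -0.888, 0], [0, 0, 0]]]'

```text
t: 8.8
ee_pos: [503.1, -154.3, 225.7]
orientation: [-0.268, -3.127, -0.002]
ft_force: [0.0, 0.5, -0.7]
width: 76.9
grasp_force: 0.0
```

apply_moves --targets '[[1, [-0.2185, -0.888, 0], [0, 0, 0]], [1, [-0.2185, -0.888, 0], [0, 0, 0]], [1, [-0.2185, -0.888, 0], [0, 0, 0]], [1, [0, 0, 0], [0, 0, 0.1017]], [1, [0, 0, 0], [0, 0, 0.1017]], [1, [0, 0, 0], [0, 0, 0]], [1, [0, 0, 0], [0, 0, 0]]]'

```text
t: 9.68
ee_pos: [513.3, -289.6, 226.6]
orientation: [-0.757, -3.047, -0.001]
ft_force: [-0.3, -1.3, -0.2]
width: 87.7
grasp_force: 0.0
```

```bash
python3 plan.py 513.5 -290.1 46 61.9; python3 - <<'E'
from h import *
t=cam("top")[0];c=np.zeros((600,800,3),np.uint8)
c[:420,:700]=cv2.resize(t[235:295,95:195],None,fx=7,fy=7,interpolation=cv2.INTER_CUBIC)
cv2.imwrite("pics/p4.png",c[:420,:700])
E
```

```text
t 9.68 pos [ 513.3 -289.6  226.6] ang 62.08 q [-0.53  0.37  1.71  0.    1.07 -1.62] F [-0.3 -1.3 -0.2]
shift/50 before turn [-0.014 -0.007  3.611]  after turn [-0.008 -0.006  3.611]  turn/90 [ 0.0001 -0.0011  0.002 ]
```

View pics/p4.png

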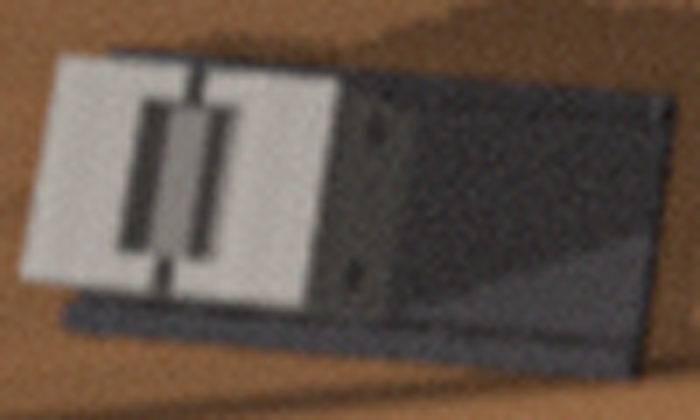

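```bash
python3 - <<'E'
from h import *
t=cam("top")[0];s=cam("scene")[0];c=np.zeros((480,800,3),np.uint8)
def put(im,x0,y0,w,h,X,f):
    r=cv2.resize(im[y0:y0+h,x0:x0+w],None,fx=f,fy=f,interpolation=cv2.INTER_CUBIC); r=np.clip(r*1.5,0,255).astype(np.uint8); c[:r.shape[0],X:X+r.shape[1]]=r
put(t,95,238,50,45,0,8);put(s,360,125,50,55,400,8)
cv2.imwrite("pics/p5.png",c)
E
```

```text
(no output)
```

View pics/p5.png

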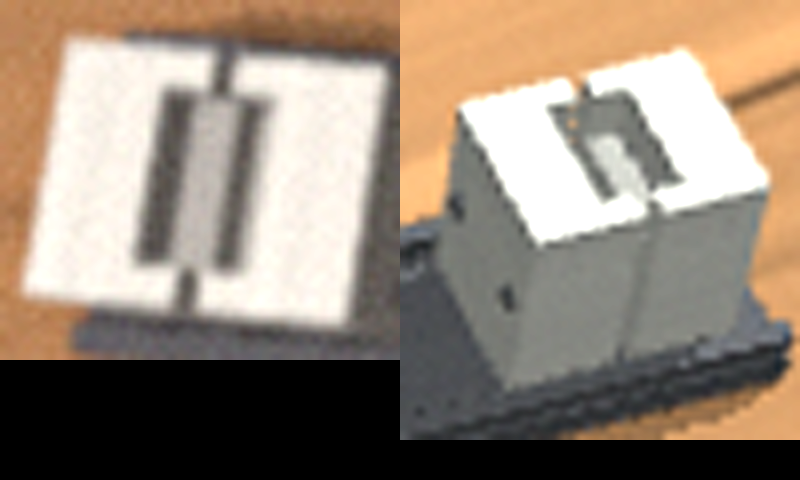

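The loose half is still about 4 mm short. The image positions suggest the tapered fingers touched it only at its top edge: it tipped forward against the fixed half, then rocked back. I'll push again with the tool tilted so the fingertip leads, low on the block.

```bash
python3 plan.py 476 198 226 80.2
```

```text
t 9.82 pos [ 513.6 -289.8  227.3] ang 62.0 q [-0.53  0.37  1.71  0.    1.07 -1.62] F [ 0.1 -0.   0.1]
shift/50 before turn [5.244 8.26  0.03 ]  after turn [2.401 9.485 0.027]  turn/90 [ 1.000e-04 -3.000e-04 -2.022e-01]
```

apply_moves --targets '[[-1, [0, 0, 0], [0, 0, -0.1011]], [-1, [0, 0, 0], [0, 0, -0.1011]], [-1, [0.24, 0.9485, 0], [0, 0, 0]], [-1, [0.24, 0.9485, 0], [0, 0, 0]], [-1, [0.24, 0.9485, 0], [0, 0, 0]], [-1, [0.24, 0.9485, 0], [0, 0, 0]], [-1, [0.24, 0.9485, 0], [0, 0, 0]], [-1, [0.24, 0.9485, 0], [0, 0, 0]]]'

```text
t: 10.82
ee_pos: [491.5, 4.3, 228.0]
orientation: [0.269, 3.129, 0.0]
ft_force: [-0.0, 0.2, -0.5]
width: 11.4
grasp_force: 0.0
```

apply_moves --targets '[[-1, [0.24, 0.9485, 0], [0, 0, 0]], [-1, [0.24, 0.9485, 0], [0, 0, 0]], [-1, [0.24, 0.9485, 0], [0, 0, 0]], [-1, [0.24, 0.9485, 0], [0, 0, 0]], [-1, [0, 0, 0], [-0.07, 0, 0]], [-1, [0, 0, 0], [-0.07, 0, 0]], [-1, [0, 0, 0], [0, 0, 0]], [-1, [0, 0, 0], [0, 0, 0]]]'

```text
t: 11.82
ee_pos: [477.4, 197.6, 227.9]
orientation: [0.268, 3.092, 0.339]
ft_force: [0.5, -0.3, 0.3]
width: 0.0
grasp_force: 0.0
```

```bash
python3 plan.py 476.8 198 30 80.2; python3 -c "
from h import *
from scipy.spatial.transform import Rotation as R
print(R.from_rotvec(ctrl.get_obs()['orientation']).as_matrix().round(3))"
```

```text
t 11.82 pos [477.4 197.6 227.9] ang 80.08 q [ 0.25  0.22  1.94  0.25  0.91 -1.29] F [ 0.5 -0.3  0.3]
shift/50 before turn [ 0.014 -0.852  3.866]  after turn [0.012 0.006 3.959]  turn/90 [ 0.139   0.0004 -0.0013]
[[-0.985  0.168  0.038]
 [ 0.172  0.962  0.213]
 [-0.     0.217 -0.976]]
```

apply_moves --targets '[[-1, [0, -0.17, 0.773], [0, 0, 0]], [-1, [0, -0.17, 0.773], [0, 0, 0]], [-1, [0, -0.17, 0.773], [0, 0, 0]], [-1, [0, -0.17, 0.773], [0, 0, 0]], [-1, [0, -0.17, 0.773], [0, 0, 0]], [-1, [0, 0, 0], [0, 0, 0]], [-1, [0, 0, 0], [0, 0, 0]]]'

```text
t: 12.7
ee_pos: [477.9, 199.0, 30.7]
orientation: [0.267, 3.092, 0.342]
ft_force: [1.1, 0.1, 0.8]
width: 0.4
grasp_force: 0.0
```

apply_moves --targets '[[-1, [0, 0.137, 0.03], [0, 0, 0]], [-1, [0, 0.137, 0.03], [0, 0, 0]], [-1, [0, 0.137, 0.03], [0, 0, 0]], [-1, [0, 0.137, 0.03], [0, 0, 0]], [-1, [0, 0.098, 0.022], [0, 0, 0]], [-1, [0, 0.059, 0.013], [0, 0, 0]], [-1, [0, 0, 0], [0, 0, 0]]]'

```text
t: 13.58
ee_pos: [483.3, 234.2, 29.9]
orientation: [0.268, 3.092, 0.341]
ft_force: [-0.1, 0.0, 0.3]
width: 0.2
grasp_force: 0.0
```

apply_moves --targets '[[-1, [0, 0.039, 0.009], [0, 0, 0]], [-1, [0, 0.039, 0.009], [0, 0, 0]], [-1, [0, 0, 0], [0, 0, 0]]]'

```text
t: 13.95
ee_pos: [484.0, 238.0, 29.9]
orientation: [0.268, 3.092, 0.341]
ft_force: [0.3, 0.3, 0.1]
width: 0.5
grasp_force: 0.0
```

apply_moves --targets '[[-1, [0, 0.039, 0.009], [0, 0, 0]], [-1, [0, 0.02, 0.0045], [0, 0, 0]], [-1, [0, 0, 0], [0, 0, 0]]]'

```text
t: 14.32
ee_pos: [484.4, 240.9, 29.8]
orientation: [0.268, 3.093, 0.341]
ft_force: [-1.4, -2.9, 0.7]
width: 0.5
grasp_force: 1.4
```

Contact is made low down. I'll continue in small steps.

apply_moves --targets '[[-1, [0, 0.03, 0.0065], [0, 0, 0]], [-1, [0, 0.02, 0.0045], [0, 0, 0]], [-1, [0, 0, 0], [0, 0, 0]]]'

```text
t: 14.7
ee_pos: [485.0, 243.6, 29.9]
orientation: [0.268, 3.092, 0.341]
ft_force: [-1.2, -1.5, -0.4]
width: 0.5
grasp_force: 1.0
```

apply_moves --targets '[[-1, [0, 0.02, 0.0045], [0, 0, 0]], [-1, [0, 0.02, 0.0045], [0, 0, 0]], [-1, [0, 0, 0], [0, 0, 0]]]'

```text
t: 15.08
ee_pos: [484.9, 244.1, 29.8]
orientation: [0.268, 3.093, 0.339]
ft_force: [-1.0, -14.1, 5.2]
width: 0.1
grasp_force: 7.1
```

apply_moves --targets '[[-1, [0, 0.02, 0.0045], [0, 0, 0]], [-1, [0, 0, 0], [0, 0, 0]]]'

```text
t: 15.32
ee_pos: [484.9, 244.2, 29.8]
orientation: [0.268, 3.093, 0.338]
ft_force: [-1.8, -21.9, 9.9]
width: 0.4
grasp_force: 10.7
```

apply_moves --targets '[[-1, [0, -0.1, -0.022], [0, 0, 0]], [-1, [0, -0.5, -0.11], [0, 0, 0]], [-1, [0, 0.2, -0.97], [0, 0, 0]], [-1, [0, 0.2, -0.97], [0, 0, 0]], [-1, [0, 0.2, -0.97], [0, 0, 0]], [-1, [0, 0.2, -0.97], [0, 0, 0]], [-1, [0, 0, 0], [0.07, 0, 0]], [-1, [0, 0, 0], [0.07, 0, 0]]]'

```text
t: 16.32
ee_pos: [480.4, 213.2, 229.5]
orientation: [0.273, 3.127, -0.003]
ft_force: [0.4, -0.3, 0.1]
width: 0.5
grasp_force: 0.0
```

apply_moves --targets '[[-1, [0, 0, 0], [0, 0, 0]], [1, [-0.2185, -0.888, 0], [0, 0, 0]], [1, [-0.2185, -0.888, 0], [0, 0, 0]], [1, [-0.2185, -0.888, 0], [0, 0, 0]], [1, [-0.2185, -0.888, 0], [0, 0, 0]], [1, [0, 0, 0], [0, 0, 0]]]'

```text
t: 17.08
ee_pos: [491.8, 28.2, 227.5]
orientation: [-0.278, -3.129, -0.003]
ft_force: [-0.1, 0.6, -0.4]
width: 47.3
grasp_force: 0.0
```

```bash
python3 plan.py 513.5 -290.1 226 61.9; python3 - <<'E'
from h import *
t=cam("top")[0];s=cam("scene")[0];c=np.zeros((480,800,3),np.uint8)
def put(im,x0,y0,w,h,X,f):
    r=cv2.resize(im[y0:y0+h,x0:x0+w],None,fx=f,fy=f,interpolation=cv2.INTER_CUBIC); r=np.clip(r*1.5,0,255).astype(np.uint8); c[:r.shape[0],X:X+r.shape[1]]=r
put(t,95,238,50,45,0,8);put(s,360,125,50,55,400,8)
cv2.imwrite("pics/p6.png",c)
E
```

```text
t 17.07 pos [491.8  28.2 227.5] ang 79.86 q [ 0.03  0.22  1.91  0.    1.01 -1.36] F [-0.1  0.6 -0.4]
shift/50 before turn [-1.548 -6.19   0.017]  after turn [-3.382 -5.411  0.03 ]  turn/90 [ 0.0013 -0.0003  0.1996]
```

View pics/p6.png

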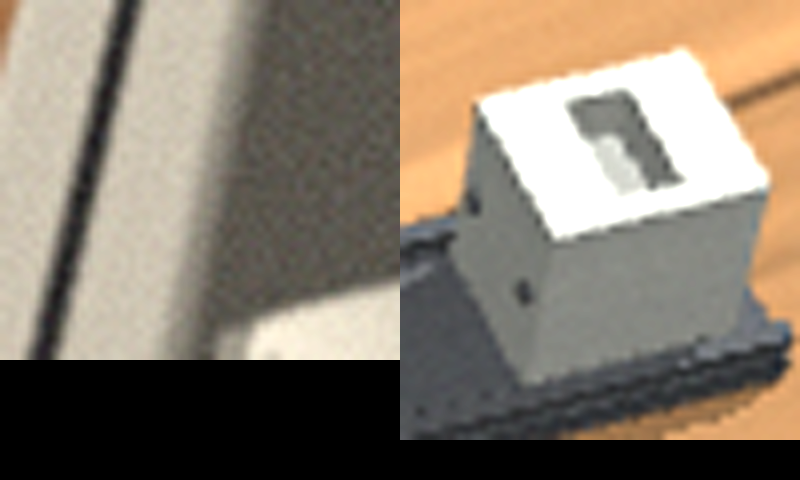

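The loose half is now flush: in the scene crop the top is one unbroken face with the mouth near (625, 140). On to the hopper.

apply_moves --targets '[[1, [-0.221, -0.884, 0], [0, 0, 0]], [1, [-0.221, -0.884, 0], [0, 0, 0]], [1, [-0.221, -0.884, 0], [0, 0, 0]], [1, [-0.221, -0.884, 0], [0, 0, 0]], [1, [-0.221, -0.884, 0], [0, 0, 0]], [1, [-0.221, -0.884, 0], [0, 0, 0]], [1, [-0.221, -0.884, 0], [0, 0, 0.0998]], [1, [0, 0, 0], [0, 0, 0.0998]]]'

```text
t: 18.18
ee_pos: [516.0, -289.0, 227.5]
orientation: [0.766, 3.046, 0.001]
ft_force: [0.5, -0.1, 0.0]
width: 87.5
grasp_force: 0.0
```

apply_moves --targets '[[1, [0, 0, 0], [0, 0, 0]], [1, [0, 0, 0], [0, 0, 0]]]'

```text
t: 18.42
ee_pos: [515.4, -286.4, 227.7]
orientation: [-0.75, -3.051, -0.001]
ft_force: [0.2, 0.8, 0.2]
width: 87.8
grasp_force: 0.0
```

```bash
python3 plan.py 513.5 -290.1 45 61.9; python3 - <<'E'
from fit import *
# carriage/mouth refinement: white top face of closed mould, both cameras
S=lambda X,Y:(360+(X-400)/8-.5,125+Y/8-.5)
sc=[("scene",S(685,47),(-30,35,82)),("scene",S(768,183),(30,35,82)),("scene",S(555,240),(30,-35,82)),("scene",S(478,97),(-30,-35,82))]
t=cam("top")[0]; cv2.imwrite("pics/top_now.png",t)
g=t[235:290,90:150].min(2); g=cv2.GaussianBlur(cv2.resize(g,None,fx=8,fy=8,interpolation=cv2.INTER_CUBIC),(9,9),0)
print("g pct",np.percentile(g,[5,50,90,99]))
_,b=cv2.threshold(g,0,255,cv2.THRESH_OTSU); cs,_=cv2.findContours(b,0,2); k=max(cs,key=cv2.contourArea)
hull=cv2.convexHull(k); ap=cv2.approxPolyDP(hull,15,True)[:,0]
P=np.c_[90+(ap[:,0]+.5)/8-.5,235+(ap[:,1]+.5)/8-.5]; print(P.round(1))
if len(P)==4:
    m=P.mean(0); tp=[]
    for x,y in((30,35),(30,-35),(-30,-35),(-30,35)):
        p=min(P,key=lambda p:-(p-m)@np.array([-y/35,-x/30])); tp.append(("top",tuple(p),(x,y,82)))
    for n,o in(("top",tp),("scene",sc),("both",tp+sc)):
        q,r=fit(o,[493,287,-.17]); print(n,q.round(3),np.abs(r).max(1).round(1))
for n,z in(("top",82),("scene",82)):
    K,V=C[n]
    for r in ctrl.pinpoint("mouth",n)[:2]: print(n,r["score"],ray(r["xy"],K,V,z).round(1))
E
```

```text
t 18.43 pos [ 515.4 -286.4  227.7] ang 62.39 q [-0.53  0.37  1.71  0.    1.07 -1.62] F [0.2 0.8 0.2]
shift/50 before turn [-2.000e-03 -8.600e-02  3.654e+00]  after turn [-2.000e-03 -8.400e-02  3.654e+00]  turn/90 [ 0.0004 -0.0002  0.0054]
g pct [ 49.  62. 158. 163.]
[[103.4 242.6]
 [139.3 246.3]
 [134.2 277.8]
 [ 97.6 274.1]]
top [ 4.91823e+02  2.87514e+02 -1.87000e-01] [0.1 0.5 0.1 0.4]
scene [ 4.92296e+02  2.86412e+02 -1.74000e-01] [0.1 0.2 0.3 0.3]
both [ 4.91866e+02  2.87201e+02 -1.83000e-01] [0.  0.6 0.3 0.2 0.5 0.3 0.6 0.1]
top 0.88 [496.  292.8  82. ]
scene 0.81 [496.3 278.3  82. ]
```

apply_moves --targets '[[1, [0, -0.085, 0.8], [0, 0, 0.0054]], [1, [0, 0, 0.8], [0, 0, 0]], [1, [0, 0, 0.8], [0, 0, 0]], [1, [0, 0, 0.6], [0, 0, 0]], [1, [0, 0, 0.4], [0, 0, 0]], [1, [0, 0, 0.24], [0, 0, 0]], [1, [0, 0, 0], [0, 0, 0]], [1, [0, 0, 0], [0, 0, 0]]]'

```text
t: 19.68
ee_pos: [513.8, -291.7, 46.8]
orientation: [0.769, 3.044, -0.001]
ft_force: [-0.2, 0.4, -0.2]
width: 87.8
grasp_force: 0.0
```

```bash
python3 plan.py 513.5 -290.1 45 61.9
```

```text
t 19.68 pos [ 513.8 -291.7   46.8] ang 61.65 q [-0.54  0.62  1.8  -0.    0.72 -1.61] F [-0.2  0.4 -0.2]
shift/50 before turn [0.021 0.026 0.036]  after turn [0.021 0.026 0.036]  turn/90 [-0.0001  0.001  -0.0028]
```

Close the jaws with small pose corrections.

apply_moves --targets '[[1, [0.02, 0.025, 0.03], [0, 0, 0]], [-1, [0, 0, 0], [0, 0, 0]], [-1, [0, 0, 0], [0, 0, 0]], [-1, [0, 0, 0], [0, 0, 0]], [-1, [0, 0, 0], [0, 0, 0]], [-1, [0, 0, 0], [0, 0, 0]], [-1, [0, 0, 0], [0, 0, 0]], [-1, [0, 0, 0], [0, 0, 0]]]'

```text
t: 20.68
ee_pos: [512.8, -289.8, 44.3]
orientation: [-0.77, -3.046, 0.0]
ft_force: [-0.9, -0.5, -0.5]
width: 39.8
grasp_force: 30.0
```

apply_moves --targets '[[-1, [0, 0, -0.2], [0, 0, 0]], [-1, [0, 0, -0.4], [0, 0, 0]], [-1, [0, 0, -0.6], [0, 0, 0]], [-1, [0, 0, -0.7], [0, 0, 0]], [-1, [0, 0, -0.7], [0, 0, 0]], [-1, [0, 0, -0.7], [0, 0, 0]], [-1, [0, 0, -0.5], [0, 0, 0]], [-1, [0, 0, -0.2], [0, 0, 0]]]'

```text
t: 21.68
ee_pos: [513.5, -290.1, 247.3]
orientation: [0.769, 3.042, -0.002]
ft_force: [1.1, 0.2, -1.4]
width: 40.1
grasp_force: 30.0
```

apply_moves --targets '[[-1, [0, 0, 0], [0, 0, -0.1]], [-1, [0, 0, 0], [0, 0, -0.1]], [-1, [0, 0, 0], [0, 0, 0]]]'

```text
t: 22.05
ee_pos: [512.4, -289.5, 244.1]
orientation: [-0.286, -3.128, -0.001]
ft_force: [-0.4, 0.1, -2.3]
width: 40.0
grasp_force: 30.0
```

```bash
python3 plan.py 492.1 287 240 79.7;  python3 -c "
from h import *
o=ctrl.get_obs();print(o['width'],o['grasp_force'])"
```

```text
t 22.05 pos [ 512.4 -289.5  244.1] ang 79.56 q [-0.53  0.35  1.69 -0.    1.1  -1.92] F [-0.4  0.1 -2.3]
shift/50 before turn [ 2.488 11.265  0.088]  after turn [ 2.461 11.271  0.083]  turn/90 [ 0.0002 -0.0005 -0.0015]
39.962187131918 29.954121708869934
```

apply_moves --targets '[[-1, [0.07, 0.35, 0], [0, 0, -0.0015]], [-1, [0.15, 0.7, 0], [0, 0, 0]], [-1, [0.16, 0.72, 0], [0, 0, 0]], [-1, [0.16, 0.72, 0], [0, 0, 0]], [-1, [0.16, 0.72, 0], [0, 0, 0]], [-1, [0.16, 0.72, 0], [0, 0, 0]], [-1, [0.16, 0.72, 0], [0, 0, 0]], [-1, [0.16, 0.72, 0], [0, 0, 0]]]'

```text
t: 23.05
ee_pos: [501.6, -12.9, 244.3]
orientation: [-0.283, -3.128, -0.0]
ft_force: [1.1, -0.1, -2.7]
width: 39.8
grasp_force: 30.0
```

apply_moves --targets '[[-1, [0.16, 0.72, 0], [0, 0, 0]], [-1, [0.16, 0.72, 0], [0, 0, 0]], [-1, [0.16, 0.72, 0], [0, 0, 0]], [-1, [0.16, 0.72, 0], [0, 0, 0]], [-1, [0.16, 0.72, 0], [0, 0, 0]], [-1, [0.16, 0.72, 0], [0, 0, 0]], [-1, [0.16, 0.72, 0], [0, 0, 0]], [-1, [0.16, 0.72, 0], [0, 0, 0]]]'

```text
t: 24.05
ee_pos: [489.3, 281.5, 244.3]
orientation: [-0.283, -3.128, 0.0]
ft_force: [-0.1, -0.6, -2.0]
width: 40.1
grasp_force: 30.0
```

apply_moves --targets '[[-1, [0.06, 0.2, 0], [0, 0, 0]], [-1, [0, 0, 0.4], [0, 0, 0]], [-1, [0, 0, 0.4], [0, 0, 0]], [-1, [0, 0, 0.4], [0, 0, 0]], [-1, [0, 0, 0], [0, 0, 0]], [-1, [0, 0, 0], [0, 0, 0]]]'

```text
t: 24.8
ee_pos: [489.6, 290.1, 185.0]
orientation: [0.281, 3.128, 0.0]
ft_force: [0.4, -0.5, -2.5]
width: 40.0
grasp_force: 30.0
```

```bash
python3 plan.py 492.1 287 127 79.7; python3 - <<'E'
from h import *
s,K,V=cam("scene"); t=cam("top")[0]
o=ctrl.get_obs(); print(o["width"],o["grasp_force"])
x0,y0=345,90
r=cv2.resize(s[y0:y0+85,x0:x0+90],None,fx=7,fy=7,interpolation=cv2.INTER_CUBIC); r=np.clip(r*1.3,0,255).astype(np.uint8)
# overlay: predicted spout-bottom and box corners assuming centred grasp, 34.3 below TCP
p=o["ee_pos"]; a=-.18; c,sn=np.cos(a),np.sin(a)
def dot(l,col):
    w=[p[0]+c*l[0]-sn*l[1],p[1]+sn*l[0]+c*l[1],p[2]-34.3+l[2]]; q=(proj(w,K,V)-[x0,y0]+.5)*7; cv2.circle(r,tuple(int(v) for v in q),2,col,-1)
for x in(-1,1):
  for y in(-1,1):
    dot((13*x,4.5*y,0),(0,0,255)); dot((30*x,20*y,25),(0,255,0)); dot((30*x,20*y,70),(255,0,0))
cv2.imwrite("pics/p7.png",r)
E
```

```text
t 24.8 pos [489.6 290.1 185. ] ang 79.73 q [ 0.51  0.39  1.79 -0.    0.97 -0.88] F [ 0.4 -0.5 -2.5]
shift/50 before turn [-0.06  -0.052  1.161]  after turn [-0.061 -0.051  1.161]  turn/90 [0.0002 0.0003 0.0003]
40.01091926794362 29.954869151115417
```

View pics/p7.png

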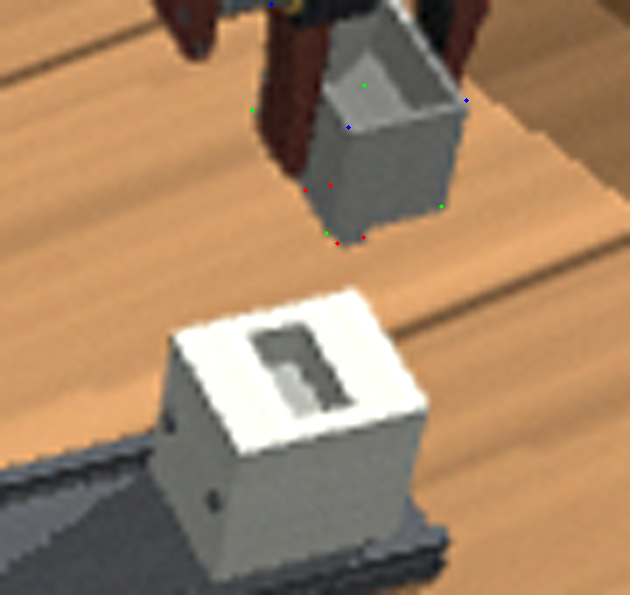

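The hopper is held upright and matches the predicted corners within about 1 px (corner dots at (466, 100) and (348, 127) in the crop). Lowering over the mouth.

apply_moves --targets '[[-1, [-0.055, -0.05, 0], [0, 0, 0]], [-1, [0, 0, 0.3], [0, 0, 0]], [-1, [0, 0, 0.3], [0, 0, 0]], [-1, [0, 0, 0.25], [0, 0, 0]], [-1, [0, 0, 0.15], [0, 0, 0]], [-1, [0, 0, 0.1], [0, 0, 0]], [-1, [0, 0, 0], [0, 0, 0]], [-1, [0, 0, 0], [0, 0, 0]]]'

```text
t: 25.9
ee_pos: [492.0, 287.4, 129.7]
orientation: [0.28, 3.129, 0.001]
ft_force: [0.2, 0.4, -2.2]
width: 39.9
grasp_force: 30.0
```

```bash
cat > fin.py <<'E'
from h import *
P=[]
for i in range(6):
    s,K,V=cam("scene"); P.append(ctrl.get_obs()["ee_pos"])
P=np.array(P); print(P.mean(0).round(2),P.std(0).round(2))
E
python3 fin.py; python3 plan.py 492.1 287 126.5 79.7
```

```text
[491.91 287.29 129.72] [0.07 0.03 0.08]
t 26.2 pos [491.8 287.3 129.6] ang 79.78 q [ 0.51  0.47  1.82  0.    0.86 -0.88] F [ 0.3 -0.2 -3.1]
shift/50 before turn [-0.007 -0.004  0.062]  after turn [-0.007 -0.004  0.062]  turn/90 [0.0002 0.0002 0.0009]
```

apply_moves --targets '[[-1, [0, 0, 0.06], [0, 0, 0]], [-1, [0, 0, 0], [0, 0, 0]], [-1, [0, 0, 0], [0, 0, 0]], [-1, [0, 0, 0], [0, 0, 0]]]'

```text
t: 26.7
ee_pos: [491.7, 287.2, 126.4]
orientation: [0.28, 3.129, 0.0]
ft_force: [0.5, -0.1, -2.3]
width: 40.2
grasp_force: 30.0
```

```bash
python3 fin.py; python3 - <<'E'
from h import *
K,V=cam("scene")[1:]
for n,z in(("scene",92),("top",92)):
    K,V=cam(n)[1:]
    for r in ctrl.pinpoint("hopper",n)[:1]: print("hopper",n,r["score"],ray(r["xy"],K,V,z).round(1))
o=ctrl.get_obs();print(o["ft_force"].round(1),o["t"])
E
```

```text
[491.72 287.19 126.37] [0.02 0.02 0.02]
hopper scene 0.86 [491.7 288.   92. ]
[ 0.1 -0.4 -2.4] 27.25
```

The detector puts the spout at (491.7, 288.0), against the mouth at about (492, 287). The spout is about 10 mm above the mouth, and the wrist force is just the hopper's weight. Handing in.

```bash
python3 -c "
from workcell import ctrl
print(ctrl.close_job())"
```

```text
the job is handed in; nothing more can be done
None
```

The job is handed in: after a second push (the first left a gap of about 4 mm) the mould is closed flush, and the hopper is held upright about 10 mm above the middle of the mouth, lined up with it, having crossed about 95 mm above the tallest punch; no verdict came back.

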